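Move the green tea tin from the drawer to the rack

ROBOT

A 6-joint arm with a two-finger parallel gripper is mounted at the origin on a cart in front of the work surface, level with it; the furniture and walls round the work are solid. World frame = base frame: x ahead of the robot, y to its left, z up, the work surface at z = 0. Lengths are in m, angles in rad, forces in N, time in s.
With the tool pointing down it reaches from about 0.275 to 0.75 m from the base axis. Payload 10.2 kg.
Tool frame: the origin (TCP) lies on the centre line of the jaws, within the pads' length; the fingertips stand 11 mm ahead of it and the grasp point (between the pads) lies 8 mm behind it; x points along the fingers, y is the direction in which the jaws open and shut, and the axes are right-handed (so a half turn about x gives the same grasp; the last joint's range is limited). The gripper opens to 88 mm and grips with 3 to 60 N. Pads are 18 mm wide; open, the fingers measure 123 mm over their backs; the gripper's body (75 mm by 187 mm) begins 45 mm behind the grasp point.
Start: joints at [-1.49, 0.313, 1.498, -0, 1.331, -0.223], TCP at [0.157, -0.501, 0.222] pointing down, gripper open.
Joint ranges: [-2.94, 2.94], [-0.97, 2.17], [0.19, 2.56], [-1.23, 4.37], [0.02, 3.11], [-2.88, 2.88]. Speed limits (rad/s): [2.39, 2.39, 3.01, 3.14, 3.14, 3.14].

INTERFACE

Orientations are given as a 3x3 rotation matrix whose columns are the frame's x, y, z axes.
In Python, from bench import env gives the robot as it stands. Calls block until the motion is done:
- env.move_ptp(position, orientation): joint-space move of the TCP to a pose.
- env.servo_line(position, v=0.15, ori=None, guard=None): straight line of the TCP; ori=None keeps the orientation; v is the mean speed in m/s. With guard (N) it stops when the force on the tool has changed by that much, and returns True; else False.
- env.goto_joints(angles): joint-space move.
- env.set_gripper(opening): finger opening in m; the grip force is fixed at half the most; returns when the fingers have stopped.
- env.sleep(seconds).
- env.ik(position, orientation): joint angles nearest the present ones, or None.
- env.state(): the state.
- env.camera(name): name is "scene" or "side" or "wrist"; returns (picture, depth): 384x512x3 uint8, red, green, blue; 384x512 float32, m along the optical axis (not along the pixel's ray), 0 where there is no reading.
- env.calibration(name): a dict with "fovy" (degrees; the focal length in pixels is half the picture's height over the tangent of half this angle, whatever the lens; pixels are square), "cx", "cy" (the principal point, pixels), "world_from_camera" (4x4, takes a point from camera to world coordinates). Camera axes: x right, y down, z forward; pixel columns grow to the right and rows downward; lengths in m; the calibration is good to about 2 mm. A picture is of the moment at which its call begins: read the wrist's pose just before it. calibration takes no time and is no camera call; for the wrist camera it gives the pose at the moment of the call.
A pose or a line that the arm cannot do raises env.Unreachable and nothing moves.
- env.close_job(): hands the job in, once; it reports no verdict.
The state is a dict: "clock": time; "joints": joint angles; "joint_vel": joint speeds; "tau": joint torques, N m; "tool_pos": TCP position; "tool_rot": TCP orientation; "ft_force": force on the tool from outside, world axes, zero at the start; "torque": the same for the moment, N m; "grip_width": finger opening in m.
Only numpy, scipy, OpenCV 4.12 (cv2) and the standard library are available. Lean on these libraries where they do the work, as an engineer would, in place of code of your own. Each camera call takes 0.05 s, during which the arm holds its last target.

TASK

Pull the little white-fronted drawer right open by its handle, lift the green tea tin out and stand it upright on the bare worktop, letting go, so that you can take it again across its broad faces. Then set it upright, fully down on the cork in the free bay of the wooden rack, and push the drawer fully shut. Leave the blue tin standing in the drawer and everything else where it stands.

Things in the scene. Friction and masses are not known exactly. Their poses are not given: they have to be found in the camera images.
- drawer (a joint): opening of the drawer in m: 0 shut, 0.16 fully open; it slides out along the unit's own -x (roughly to the robot's left) with about 2 N of friction and stays where it is left; it may start up to 10 mm ajar
- drawer_handle (a point): middle of the steel bar handle: 100 mm long (along the unit's y), 10 mm thick, 88 mm above the worktop, its middle line 42 mm in front of the drawer's front panel (free gap of 37 mm behind the bar); the point moves with the drawer, axes as the unit's
- drawer_unit: fixed pale wood countertop unit, 230 (x) x 140 (y) x 122 mm high, with one white-fronted drawer; origin under its middle, on the worktop; the shut drawer's front face is at its x = -115 mm and faces its -x, which points roughly to the robot's left. The drawer front is 16 mm thick, its top edge 110 mm above the worktop
- drawer_floor (a point): point on the drawer's floor (18 mm above the worktop), midway between its two lanes; moves with the drawer, axes as the unit's. The lanes run along x, centred 28 mm to either side (y), each 50 mm wide and 140 mm long, with walls up to 94 mm above the worktop; the free length before and behind a tin is for the fingers
- green_tin: green tea tin with a steel lid, 60 (x) x 40 (y) x 84 mm high, about 0.16 kg; origin at the centre of its underside, z up. It starts upright in one of the drawer's lanes, 60 mm length along the lane, so it can be gripped there only by its two narrow end faces (60 mm apart); its top is then 102 mm above the worktop
- blue_tin: blue tea tin of the same size, standing in the other lane; it stays there
- rack: fixed wooden rack, two bays side by side along its y, centred at y = +37.5 and -37.5 mm; origin under its middle. Bays are 70 mm wide (y) between walls up to 88 mm above the worktop, 50 mm deep (x) between low rails up to 21 mm; open front and back. A tin fits only with its length along the rack's y, fingers at front and back on its broad faces
- liner: cork liner, 48 (x) x 68 (y) x 2 mm, fixed on the floor of the free bay; origin at the centre of its underside, 12 mm above the worktop, so its top is 14 mm above the worktop; axes as the rack's
- spice_jar: spice jar with yellow cap, 45 mm across, 100 mm high, standing in the rack's other bay; origin under its middle; leave it
- bowl: small white bowl, 114 mm across, 47 mm high, beyond the wooden rack, in the gap between a fixed white pressure cooker (its left, over 0.2 m tall, front about 0.58 m ahead of the robot) and a fixed wire dish drainer with a basin (its right, front about 0.56 m ahead): keep the gripper clear of both; leave it
- tomato_tin: tomato tin, 75 mm across, 58 mm high, on the worktop far left; leave it
- garlic: garlic bulb, 56 mm, on the worktop at the left; leave it

How it is judged:
On the way, in this order (a step that is already met when the one before it is completed fails the run):
1. the drawer is pulled open (value of joint drawer above 0.12 m), for 0.2 s.
2. the green tin stands upright and released on the bare worktop (height (world z) of green_tin below 0.005 m and angle between green_tin's own z axis and vertical below 0.08 rad and contact force between the fingers and green_tin below 0.05 N and linear speed of green_tin below 0.02 m/s), for 0.2 s.
At the end, for the whole second after the job is handed in: The green tin stands upright (within 0.06 rad) and at rest on the cork of the rack's free bay (centre within 12 mm, no more than 3 mm above the cork, length along the rack's y), the drawer is shut to within 6 mm, and the blue tin stands upright in the drawer (horizontal distance between green_tin and liner below 0.012 m and z of green_tin in the frame of liner below 0.005 m and angle between green_tin's own z axis and vertical below 0.06 rad and angle between the x axis of green_tin and the y axis of rack, either way round below 0.25 rad and linear speed of green_tin below 0.01 m/s and value of joint drawer below 0.006 m and angle between blue_tin's own z axis and vertical below 0.1 rad and z of blue_tin in the frame of drawer_unit below 0.024 m); the robot touches nothing.
It fails at once if the blue tin is lifted out or knocked over (z of blue_tin in the frame of drawer_unit above 0.05 m or angle between blue_tin's own z axis and vertical above 0.5 rad).
It fails at once if the spice jar, bowl, tomato tin or garlic is shifted by more than 30 mm (distance of any of spice_jar, bowl, tomato_tin, garlic from where it was at the start of the episode above 0.03 m).
It fails at once if the green tin is knocked over (angle between green_tin's own z axis and vertical above 0.7 rad).
It also fails if it takes over 69 s, if anything falls off the work surface, if the arm or the gripper's body presses on something with over 40 N, if the wrist force passes 120 N, or if a joint passes its speed limit or range.

## Working session

There is one attempt and no reset: what is moved stays moved. The work goes in short steps, each a Python script; the robot and the scene stay as the last script left them, time stands still between calls to the robot, and variables do not carry over. Pictures are saved under pics/ and viewed, and the job is handed in when it is done.

```bash
ls -la; mkdir -p pics
python3 - <<'E'
from bench import env
import cv2,numpy as np
s=env.state();print(s['clock'],s['tool_pos'],s['grip_width'])
for n in ['scene','side','wrist']:
    c=env.calibration(n);print(n,c['fovy'],c['cx'],c['cy'],np.round(c['world_from_camera'],3).tolist())
    p,d=env.camera(n);cv2.imwrite(f'pics/{n}0.png',p[:,:,::-1]);np.save(f'{n}0.npy',d);print((d>0).mean())
E
```

```text
total 12
drwxr-xr-x  3 agent agent 4096 Dec  7 03:34 .
drwxr-xr-x 23 root  root  4096 Dec  7 03:34 ..
drwxr-xr-x  2 agent agent 4096 Dec  7 03:34 pics
0.0 [ 0.15700276 -0.50070651  0.22177589] 0.08825899047352778
scene 42.487518979582454 254.04033545011987 202.17542028926883 [[-0.688, -0.535, 0.491, -0.446], [-0.726, 0.523, -0.447, 0.951], [-0.018, -0.664, -0.748, 1.58], [0.0, 0.0, 0.0, 1.0]]
0.9959971110026041
side 55.98814869338491 255.2584774858529 195.3392760178557 [[0.463, -0.654, 0.599, -0.297], [-0.887, -0.344, 0.309, -0.365], [0.004, -0.674, -0.739, 1.15], [0.0, 0.0, 0.0, 1.0]]
0.9960479736328125
wrist 66.39653970009024 258.60869320490997 195.00480311796315 [[0.299, -0.913, -0.278, 0.228], [-0.954, -0.286, -0.087, -0.478], [-0.0, 0.292, -0.957, 0.383], [0.0, 0.0, 0.0, 1.0]]
0.9959767659505209
```

View pics/scene0.png

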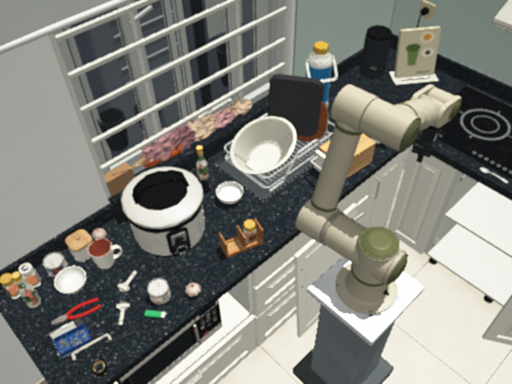

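View pics/side0.png

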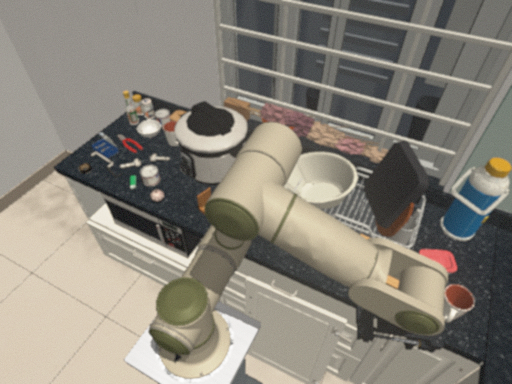

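View pics/wrist0.png

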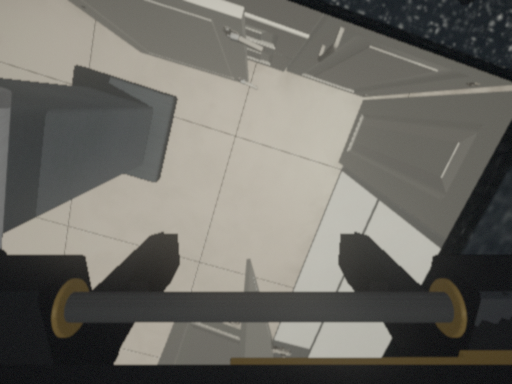

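The scene view shows the rack at about (241,238), the spice jar at (249,230), and the drawer unit half hidden behind the arm near (347,155). In the side view the arm hides most of the unit. I'll take depth points next.

```bash
cat > h.py <<'E'
from bench import env
import cv2,numpy as np
def cal(n):
    c=env.calibration(n); f=192/np.tan(np.radians(c['fovy'])/2); return f,c['cx'],c['cy'],np.array(c['world_from_camera'])
def cloud(d,k):
    f,cx,cy,T=k; v,u=np.mgrid[0:d.shape[0],0:d.shape[1]]
    P=np.stack([(u-cx)/f*d,(v-cy)/f*d,d],-1); return P@T[:3,:3].T+T[:3,3]
def snap(n,name):
    k=cal(n); p,d=env.camera(n); cv2.imwrite(f'pics/{name}.png',p[:,:,::-1]); np.savez(name+'.npz',p=p,d=d,k0=np.array(k[:3]),T=k[3]); return p,d,k
def load(name):
    z=np.load(name+'.npz'); return z['p'],z['d'],(*z['k0'],z['T'])
def R(yaw): # tool down; y (jaw) axis at yaw from world x
    x=np.array([0,0,-1.]); y=np.array([np.cos(yaw),np.sin(yaw),0]); return np.stack([x,y,np.cross(x,y)],1)
E
python3 - <<'E'
from h import *
for n,pts in [('scene',[(241,245),(249,230),(347,152),(365,150),(345,170),(322,160),(230,193),(335,165)]),('side',[(205,198),(398,283),(385,285),(408,290)])]:
    P=cloud(np.load(n+'0.npy'),cal(n))
    for u,v in pts: print(n,u,v,P[v,u].round(3))
print(env.state()['tool_rot'].round(2) if hasattr(env.state()['tool_rot'],'round') else env.state()['tool_rot'])
E
python3 -c "
import cv2
a=cv2.imread('pics/scene0.png')[120:280,200:400];cv2.imwrite('pics/sc0c.png',cv2.resize(a,None,fx=4,fy=3.75,interpolation=cv2.INTER_CUBIC))"
```

```text
scene 241 245 [0.452 0.209 0.018]
scene 249 230 [0.439 0.175 0.095]
scene 347 152 [ 0.209 -0.052  0.503]
scene 365 150 [ 0.398 -0.477  0.116]
scene 345 170 [ 0.2   -0.044  0.435]
scene 322 160 [ 0.504 -0.321  0.089]
scene 230 193 [0.691 0.054 0.016]
scene 335 165 [ 0.224 -0.018  0.459]
side 205 198 [0.481 0.267 0.056]
side 398 283 [ 0.414 -0.507  0.121]
side 385 285 [ 0.104 -0.428  0.549]
side 408 290 [ 0.135 -0.473  0.516]
[[-0.    0.3  -0.95]
 [ 0.   -0.95 -0.3 ]
 [-1.   -0.   -0.  ]]
```

View pics/sc0c.png

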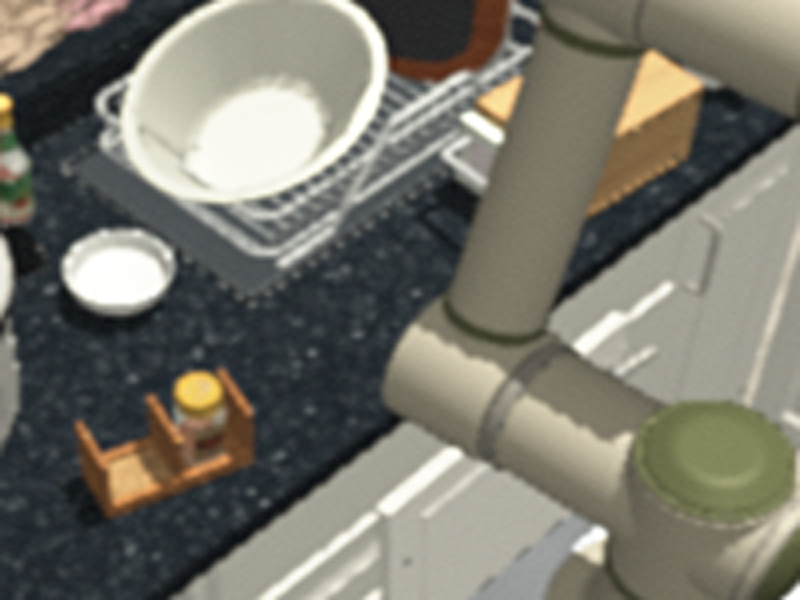

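Run:
```python
from h import *
print([None if env.ik([.38,-.30,.36],R(a)) is None else np.round(env.ik([.38,-.30,.36],R(a)),2) for a in (-np.pi/2,np.pi/2)])
env.move_ptp([.38,-.30,.36],R(-np.pi/2))
snap('wrist','w1'); snap('scene','s1'); print(env.state()['clock'])
```

```text
[array([-0.91,  0.16,  1.34, -0.  ,  1.64,  0.66]), array([-0.91,  0.16,  1.34, -0.  ,  1.64, -2.48])]
1.5
```

View pics/w1.png

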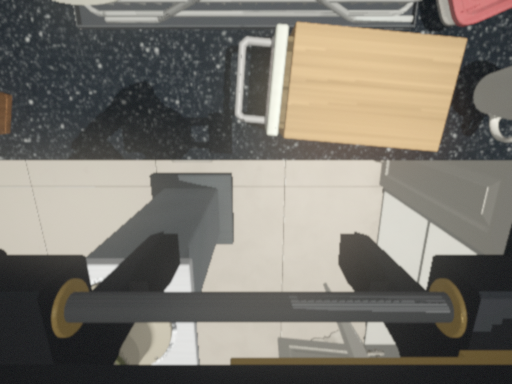

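View pics/s1.png

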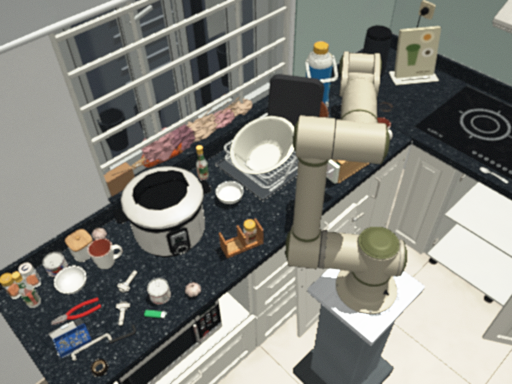

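The wrist view shows the whole unit. The wooden top has corners near (297,23), (465,38), (436,150) and (284,137), the white front is at (278,80), and the bar handle runs from (243,40) to (238,120). I'll cast those onto their known heights.

```bash
cat >> h.py <<'E'
def ray(k,uv,z):
    f,cx,cy,T=k; uv=np.atleast_2d(uv).astype(float)
    D=np.c_[(uv[:,0]-cx)/f,(uv[:,1]-cy)/f,np.ones(len(uv))]@T[:3,:3].T
    return T[:3,3]+D*((z-T[2,3])/D[:,2])[:,None]
E
python3 - <<'E'
from h import *
p,d,k=load('w1'); P=cloud(d,k)
hsv=cv2.cvtColor(p,cv2.COLOR_RGB2HSV)
m=((abs(P[:,:,2]-.122)<.006)&(hsv[:,:,1]>50)&(P[:,:,1]<-.2)).astype(np.uint8)
n,l,st,c=cv2.connectedComponentsWithStats(m);i=1+st[1:,4].argmax();print(st[i])
vu=np.argwhere(l==i)
W=ray(k,vu[:,::-1],.122)[:,:2]; print('z',np.median(P[l==i][:,2]))
r=cv2.minAreaRect(W.astype(np.float32)*1000);print(r,cv2.boxPoints(r).round(1).tolist())
# handle
mh=(abs(P[:,:,2]-.09)<.012)&(P[:,:,1]>-.34)&(P[:,:,0]>.3)
mh[:, 268:]=0
n,l,st,c=cv2.connectedComponentsWithStats(mh.astype(np.uint8));i=1+st[1:,4].argmax();print(st[i],c[i])
vu=np.argwhere(l==i);H=ray(k,vu[:,::-1],.09)[:,:2]*1000
r=cv2.minAreaRect(H.astype(np.float32));print('handle',r,cv2.boxPoints(r).round(1).tolist())
# front panel top
mf=(abs(P[:,:,2]-.110)<.006)&(hsv[:,:,1]<50)&(P[:,:,1]<-.2)&(P[:,:,1]>-.45)
n,l,st,c=cv2.connectedComponentsWithStats(mf.astype(np.uint8));i=1+st[1:,4].argmax();print(st[i])
vu=np.argwhere(l==i);F=ray(k,vu[:,::-1],.11)[:,:2]*1000
r=cv2.minAreaRect(F.astype(np.float32));print('front',r,cv2.boxPoints(r).round(1).tolist())
E
```

```text
[  283    22   184   130 19004]
z 0.12100927577326465
((472.2834777832031, -443.3484191894531), (211.09242248535156, 139.0400848388672), 85.02113342285156) [[393.8999938964844, -542.5], [532.4000244140625, -554.5], [550.7000122070312, -344.20001220703125], [412.20001220703125, -332.20001220703125]]
[235  37  33  94 981] [246.70438328  80.51070336]
handle ((480.6827392578125, -290.539794921875), (45.46983337402344, 119.46864318847656), 88.59534454345703) [[420.3999938964844, -311.79998779296875], [539.7999877929688, -314.70001220703125], [541.0, -269.29998779296875], [421.5, -266.29998779296875]]
[ 266   24   23  112 1350]
front ((482.7950134277344, -323.77618408203125), (15.884308815002441, 136.3896942138672), 85.00323486328125) [[414.20001220703125, -325.70001220703125], [550.0, -337.6000061035156], [551.4000244140625, -321.79998779296875], [415.6000061035156, -309.8999938964844]]
```

Run:
```python
from h import *
u=np.array([.0867,.9962,0]); yaw=np.arctan2(-u[1],-u[0])
h=np.array([.485,-.273,0])
env.set_gripper(.030)
env.move_ptp(h+[0,0,.17],R(yaw))
print(env.servo_line(h+[0,0,.080],v=.12,guard=15), env.state()['tool_pos'],env.state()['ft_force'])
env.set_gripper(.0)
s=env.state();print(s['grip_width'],s['ft_force'])
print(env.servo_line(h+u*.153+[0,0,.080],v=.10,guard=40)); s=env.state();print(s['tool_pos'],s['ft_force'],s['clock'])
env.set_gripper(.032); 
p=np.array(s['tool_pos']); 
env.servo_line(p+[0,0,.1],v=.2)
env.move_ptp([.40,-.22,.36],R(yaw)); env.set_gripper(.088)
snap('wrist','w2'); snap('scene','s2');print(env.state()['clock'])
```

```text
False [ 0.4853374  -0.27339814  0.08088769] [0.23992005 0.57637004 0.0549211 ]
0.0003259838572169548 [-0.34432841 -0.12153091  0.65122295]
False
[ 0.49826109 -0.12098222  0.07996305] [ 0.50805551  0.40886389 -0.18455803] 6.5
9.7167
```

View pics/w2.png

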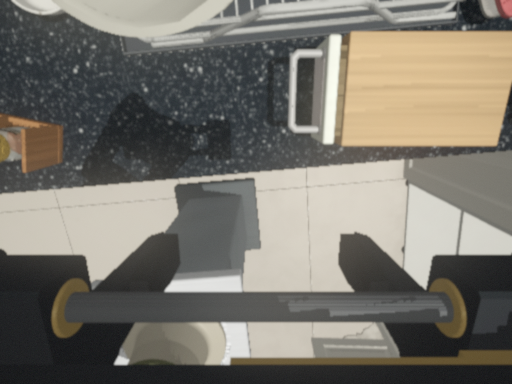

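The drawer didn't move and the jaws closed to zero, so they missed the bar at (292,92). I'll measure the bar height and position directly from depth.

Run:
```python
from h import *
for n,v in (('w1',80),('w2',92)):
    p,d,k=load(n); P=cloud(d,k)
    for u in range(230,300,4) if n=='w1' else range(280,352,4): print(n,u,P[v,u].round(3),p[v,u], ray(k,(u,v),.088)[0].round(3))
```

```text
w1 230 [ 0.495 -0.253 -0.001] [61 65 65] [ 0.488 -0.261  0.088]
w1 234 [ 0.495 -0.259 -0.002] [70 72 72] [ 0.488 -0.266  0.088]
w1 238 [ 0.487 -0.272  0.091] [188 187 182] [ 0.488 -0.272  0.088]
w1 242 [ 0.488 -0.278  0.089] [195 194 189] [ 0.488 -0.277  0.088]
w1 246 [ 0.494 -0.279  0.   ] [80 82 80] [ 0.488 -0.283  0.088]
w1 250 [ 0.494 -0.286 -0.   ] [69 68 64] [ 0.488 -0.288  0.088]
w1 254 [ 0.494 -0.293 -0.   ] [75 75 68] [ 0.488 -0.294  0.088]
w1 258 [ 0.494 -0.299  0.   ] [74 72 65] [ 0.488 -0.299  0.088]
w1 262 [ 0.495 -0.306 -0.003] [78 76 67] [ 0.488 -0.305  0.088]
w1 266 [ 0.495 -0.313 -0.001] [81 78 70] [ 0.488 -0.31   0.088]
w1 270 [ 0.487 -0.316  0.092] [158 154 145] [ 0.488 -0.316  0.088]
w1 274 [ 0.486 -0.32   0.108] [242 242 230] [ 0.488 -0.321  0.088]
w1 278 [ 0.486 -0.326  0.11 ] [250 251 239] [ 0.488 -0.327  0.088]
w1 282 [ 0.486 -0.331  0.108] [234 235 222] [ 0.488 -0.332  0.088]
w1 286 [ 0.493 -0.344  0.017] [174 156 123] [ 0.488 -0.338  0.088]
w1 290 [ 0.485 -0.34   0.122] [186 160 123] [ 0.488 -0.344  0.088]
w1 294 [ 0.485 -0.345  0.121] [216 189 147] [ 0.488 
[... 566 characters left out ...]
[68 69 64] [ 0.486 -0.297  0.088]
w2 312 [ 0.488 -0.318 -0.001] [94 94 88] [ 0.486 -0.302  0.088]
w2 316 [ 0.486 -0.314  0.053] [129 124 119] [ 0.485 -0.308  0.088]
w2 320 [ 0.485 -0.314  0.082] [133 128 121] [ 0.485 -0.313  0.088]
w2 324 [ 0.484 -0.316  0.099] [137 136 125] [ 0.484 -0.319  0.088]
w2 328 [ 0.483 -0.319  0.11 ] [244 245 233] [ 0.484 -0.324  0.088]
w2 332 [ 0.483 -0.325  0.11 ] [250 252 240] [ 0.483 -0.33   0.088]
w2 336 [ 0.483 -0.33   0.109] [233 234 222] [ 0.483 -0.336  0.088]
w2 340 [ 0.482 -0.34   0.093] [168 150 118] [ 0.482 -0.341  0.088]
w2 344 [ 0.482 -0.339  0.116] [141 123  95] [ 0.482 -0.347  0.088]
w2 348 [ 0.481 -0.342  0.122] [216 188 147] [ 0.482 -0.352  0.088]
```

View pics/s2.png

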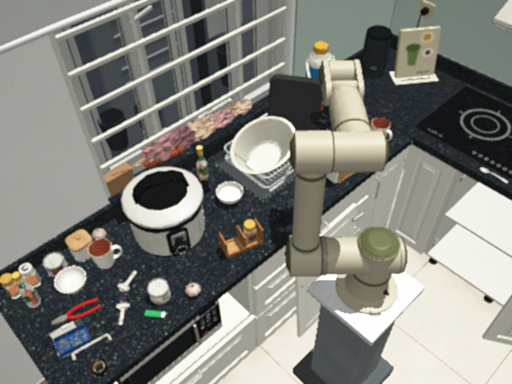

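Run:
```python
from h import *
u=np.array([.0867,.9962,0]); yaw=np.arctan2(-u[1],-u[0])
s=env.state();k=cal('wrist');T=np.linalg.inv(k[3])
Rt=np.array(s['tool_rot']);p0=np.array(s['tool_pos'])
for off in ([0,0,0],[.011,.044,0],[.011,-.044,0],[-.008,.044,0]):
    c=T[:3,:3]@(p0+Rt@off)+T[:3,3]; print(off,c.round(3),(k[1]+k[0]*c[0]/c[2],k[2]+k[0]*c[1]/c[2]))
env.set_gripper(.030); print(env.state()['grip_width'],env.state()['clock'])
h=np.array([.487,-.274,0])
env.move_ptp(h+[0,0,.14],R(yaw))
s=env.state();print(s['tool_pos'],s['grip_width'])
snap('wrist','w3'); snap('side','d3'); snap('scene','s3')
```

```text
[0, 0, 0] [0.    0.024 0.176] (np.float64(259.0783749952778), np.float64(235.7964567386549))
[0.011, 0.044, 0] [0.044 0.021 0.186] (np.float64(328.3012511904841), np.float64(228.39178827264712))
[0.011, -0.044, 0] [-0.044  0.021  0.186] (np.float64(189.76143642812178), np.float64(228.49426027766924))
[-0.008, 0.044, 0] [0.044 0.027 0.168] (np.float64(335.85311401738517), np.float64(241.6636604159505))
0.03025540454649631 10.675
[ 0.48738232 -0.27434089  0.14141913] 0.02983486518413468
```

View pics/w3.png

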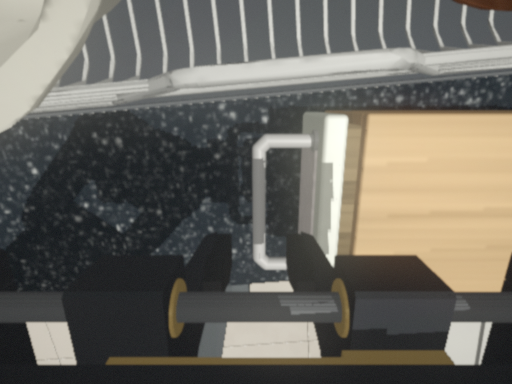

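View pics/d3.png

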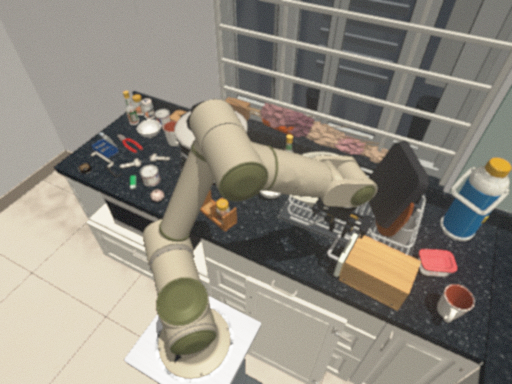

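The fingers straddle the bar laterally: the bar is at column 259 and the fingers are at 225 and 295. I'll go down a little deeper and look before and after closing.

Run:
```python
from h import *
u=np.array([.0867,.9962,0]); yaw=np.arctan2(-u[1],-u[0])
h=np.array([.487,-.274,0])
print(env.servo_line(h+[0,0,.076],v=.12,guard=15)); s=env.state();print(s['tool_pos'],s['grip_width'],s['ft_force'])
a,_,_=snap('wrist','w4')
env.set_gripper(.0);s=env.state();print(s['grip_width'],s['ft_force'],s['clock'])
b,_,_=snap('wrist','w5'); snap('side','d5')
cv2.imwrite('pics/w45.png',np.hstack([a,b])[:,:,::-1][:, ::1][100:384, 100:900])
```

```text
False
[ 0.48734514 -0.2743211   0.07677371] 0.030085975661089 [ 0.40751429 -0.37122947 -0.53189127]
0.0004447426116915671 [-1.79402829 -0.64141983  5.12712217] 13.1
```

View pics/w45.png

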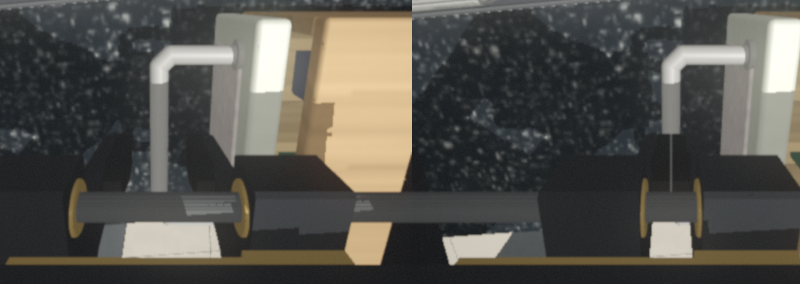

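View pics/w5.png

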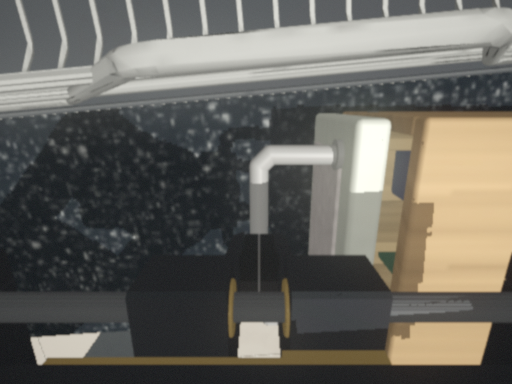

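Run:
```python
from h import *
for n,us in (('w4',(258,230,212,290,300)),('w5',(255,259,264))):
    p,d,k=load(n); P=cloud(d,k)
    for u in us:
        for v in (170,200,230,236,240,250,260,270,280): print(n,u,v,P[v,u].round(3),p[v,u])
```

```text
w4 258 170 [ 0.53  -0.277  0.091] [215 213 209]
w4 258 200 [ 0.515 -0.276  0.092] [137 137 132]
w4 258 230 [ 0.497 -0.274  0.09 ] [136 135 130]
w4 258 236 [ 0.494 -0.274  0.091] [137 136 131]
w4 258 240 [ 0.491 -0.274  0.09 ] [136 135 131]
w4 258 250 [ 0.486 -0.274  0.091] [135 135 131]
w4 258 260 [ 0.479 -0.273  0.091] [136 135 131]
w4 258 270 [ 0.474 -0.272  0.092] [135 132 129]
w4 258 280 [ 0.466 -0.272  0.091] [136 134 131]
w4 230 170 [ 0.513 -0.253 -0.001] [51 54 55]
w4 230 200 [ 0.487 -0.25  -0.001] [44 48 49]
w4 230 230 [ 0.459 -0.246 -0.001] [37 40 41]
w4 230 236 [ 0.497 -0.259  0.094] [28 30 32]
w4 230 240 [ 0.496 -0.26   0.097] [36 37 36]
w4 230 250 [ 0.49  -0.259  0.098] [36 36 37]
w4 230 260 [ 0.486 -0.259  0.1  ] [33 33 33]
w4 230 270 [ 0.481 -0.258  0.102] [39 41 42]
w4 230 280 [ 0.409 -0.24  -0.001] [81 86 88]
w4 212 170 [ 0.514 -0.237 -0.003] [38 42 44]
w4 212 200 [ 0.488 -0.234 -0.002] [36 40 42]
w4 212 230 [ 0.46  -0.23  -0.002] [49 56 59]
w4 212 236 [ 0.499 -0.25   0.097] [34 37 39]
w4 212 240 [ 0.499 -0.251  0.103] [35 36 39]
w4 212 250 [ 0.497 -0.252  0.11 ] [34 
[... 1493 characters left out ...]
2] [136 135 131]
w5 259 236 [ 0.496 -0.275  0.095] [81 81 79]
w5 259 240 [ 0.496 -0.275  0.1  ] [78 77 77]
w5 259 250 [ 0.496 -0.275  0.111] [78 78 76]
w5 259 260 [ 0.491 -0.274  0.112] [77 77 75]
w5 259 270 [ 0.485 -0.274  0.112] [77 75 73]
w5 259 280 [ 0.479 -0.273  0.11 ] [81 80 78]
w5 264 170 [ 0.53  -0.281  0.091] [205 204 199]
w5 264 200 [ 0.514 -0.279  0.091] [132 132 127]
w5 264 230 [ 0.497 -0.278  0.091] [129 128 124]
w5 264 236 [ 0.495 -0.278  0.095] [36 37 38]
w5 264 240 [ 0.495 -0.278  0.1  ] [34 35 37]
w5 264 250 [ 0.495 -0.277  0.111] [36 36 35]
w5 264 260 [ 0.495 -0.277  0.12 ] [33 35 35]
w5 264 270 [ 0.495 -0.277  0.129] [33 33 34]
w5 264 280 [ 0.495 -0.277  0.136] [36 37 36]
```

```bash
python3 -c "
import cv2
a=cv2.imread('pics/d5.png')[170:310,290:450];cv2.imwrite('pics/d5c.png',cv2.resize(a,None,fx=4,fy=4,interpolation=cv2.INTER_CUBIC))"
```

```text
(no output)
```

View pics/d5c.png

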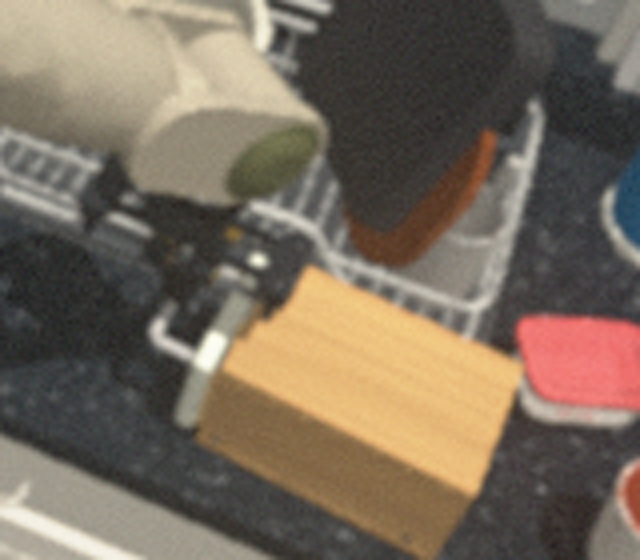

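The wrist depth puts the fingertip ends at z≈0.094 (row 236) with TCP z at 0.077. The tips are therefore about 17 mm behind the reported TCP, not 11 mm ahead of it. That matches the jaws closing on top of the bar with a 5 N upward push. I'll treat the tool as 27 mm shorter than stated and check it by gripping.

```bash
echo 'OFF=.0275  # fingertips measured this much higher than stated' >> h.py
python3 - <<'E'
from h import *
u=np.array([.0867,.9962,0]); yaw=np.arctan2(-u[1],-u[0])
h=np.array([.487,-.274,0])
env.set_gripper(.032)
print(env.servo_line(h+[0,0,.080-OFF],v=.10,guard=12)); s=env.state();print(s['tool_pos'],s['ft_force'])
env.set_gripper(.0);s=env.state();print(s['grip_width'],s['ft_force'],s['clock'])
E
```

```text
False
[ 0.48689822 -0.27388293  0.05229748] [ 0.16505746  0.90514127 -0.65381304]
0.008534526904691368 [-1.01598428 -0.12818424  3.55265315] 14.6917
```

Run:
```python
from h import *
u=np.array([.0867,.9962,0]); yaw=np.arctan2(-u[1],-u[0])
p=np.array(env.state()['tool_pos'])
print(env.servo_line(p+u*.153,v=.09,guard=30)); s=env.state();print(s['tool_pos'],s['grip_width'],s['ft_force'],s['clock'])
env.set_gripper(.032); p=np.array(s['tool_pos'])
env.servo_line(p+[0,0,.12],v=.25)
env.move_ptp([.40,-.16,.33],R(yaw))
snap('wrist','w6');snap('side','d6');print(env.state()['clock'])
```

```text
False
[ 0.50046201 -0.12095506  0.05293737] 0.008510054217945127 [-1.01327344  0.93786204  6.64266149] 16.5417
18.5833
```

View pics/w6.png

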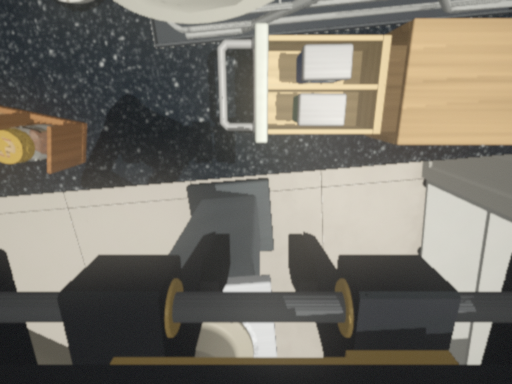

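The drawer is open. The two steel lids are at (327,62) in the far lane and (322,109) in the near lane. I'll identify the colours and measure the lids.

Run:
```python
from h import *
p,d,k=load('w6'); P=cloud(d,k); hsv=cv2.cvtColor(p,cv2.COLOR_RGB2HSV)
m=((abs(P[:,:,2]-.102)<.006)&(hsv[:,:,1]<40)); m[:,:280]=0;m[:,380:]=0;m[150:]=0
n,l,st,c=cv2.connectedComponentsWithStats(m.astype(np.uint8))
for i in range(1,n):
    if st[i,4]<300: continue
    vu=np.argwhere(l==i); W=ray(k,vu[:,::-1],.102)[:,:2]*1000
    print(st[i],np.median(P[l==i][:,2]),cv2.minAreaRect(W.astype(np.float32)))
for nm,(lo,hi) in dict(green=(40,90),blue=(100,130)).items():
    g=(hsv[:,:,0]>lo)&(hsv[:,:,0]<hi)&(hsv[:,:,1]>70)&(hsv[:,:,2]>25); g[:,:262]=0;g[:,390:]=0;g[150:]=0
    vu=np.argwhere(g);print(nm,len(vu),vu.mean(0) if len(vu) else '')
# front panel top
mf=(abs(P[:,:,2]-.110)<.006)&(hsv[:,:,1]<50); mf[:,280:]=0; mf[:,:240]=0; mf[160:]=0
n,l,st,c=cv2.connectedComponentsWithStats(mf.astype(np.uint8));i=1+st[1:,4].argmax();vu=np.argwhere(l==i)
print('front',cv2.minAreaRect((ray(k,vu[:,::-1],.11)[:,:2]*1000).astype(np.float32)))
a=p[15:150,210:410];cv2.imwrite('pics/w6c.png',cv2.resize(a[:,:,::-1],None,fx=4,fy=4,interpolation=cv2.INTER_CUBIC))
```

```text
[ 303   44   50   37 1740] 0.10085967248930355 ((516.5928955078125, -252.97482299804688), (59.233314514160156, 39.666465759277344), 86.71209716796875)
[ 298   94   49   32 1496] 0.1008432473594087 ((461.9954833984375, -244.62669372558594), (59.626312255859375, 37.70117950439453), 84.99214935302734)
green 0 
blue 0 
front ((496.5399169921875, -170.8152618408203), (15.337935447692871, 135.05738830566406), 84.97859954833984)
```

View pics/w6c.png

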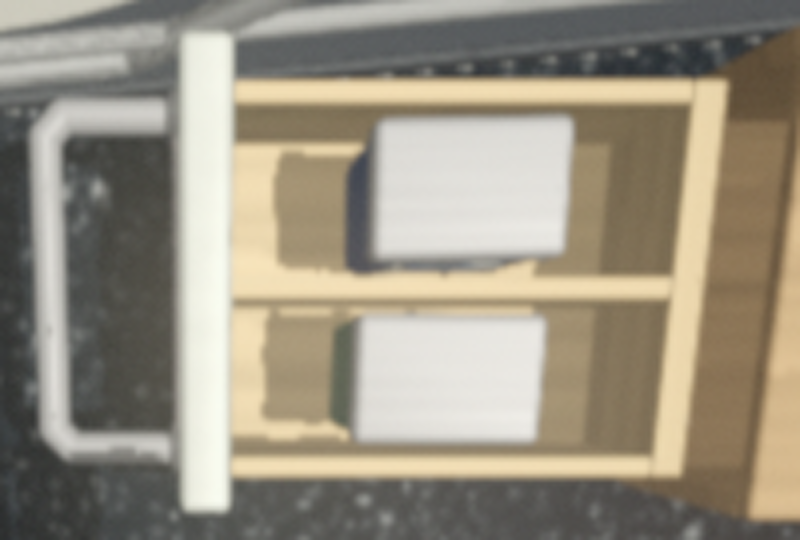

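Green is in the near lane (row ~109, centre (0.462,-0.245)) and blue is in the far lane. The lid sizes (59.6 x 37.7 mm) and height (0.101 m) fit. Next is gripping by the end faces.

Run:
```python
from h import *
u=np.array([.0867,.9962,0]); yaw=np.arctan2(-u[1],-u[0])
g=np.array([.4615,-.2445,0])
env.set_gripper(.079)
env.move_ptp(g+[0,0,.13],R(yaw))
print(env.servo_line(g+[0,0,.075-OFF],v=.12,guard=8)); s=env.state();print(s['tool_pos'],s['ft_force'])
env.set_gripper(.0);s=env.state();print(s['grip_width'],s['ft_force'],s['clock'])
```

```text
False
[ 0.46192859 -0.24481881  0.04837737] [0.03553468 0.41516761 0.93086024]
0.05973277130603804 [-0.57887865 -0.50233687  4.53952144] 21.5667
```

Run:
```python
from h import *
u=np.array([.0867,.9962,0]); yaw=np.arctan2(-u[1],-u[0])
p=np.array(env.state()['tool_pos']); z0=p[2]
env.servo_line([p[0],p[1],z0+.14],v=.2); s=env.state();print(s['grip_width'],s['ft_force'])
t=np.array([.43,.0,0])
env.move_ptp([t[0],t[1],z0+.06],R(yaw))
print(env.servo_line([t[0],t[1],z0-.012],v=.12))
print(env.servo_line([t[0],t[1],z0-.021],v=.03,guard=4)); s=env.state();print(s['tool_pos'],z0,s['ft_force'])
env.set_gripper(.080); env.sleep(.3)
env.servo_line([t[0],t[1],z0+.07],v=.2)
# look at rack and tin
env.move_ptp([.40,.08,.30],R(yaw))
snap('wrist','w7');snap('scene','s7');print(env.state()['clock'])
```

```text
0.05961671769143579 [-1.33693101 -0.23566952 -1.52029174]
False
True
[ 4.30669177e-01 -1.90557897e-04  2.97290206e-02] 0.04802481201667761 [0.84396418 0.39525024 1.56947422]
26.7667
```

View pics/w7.png

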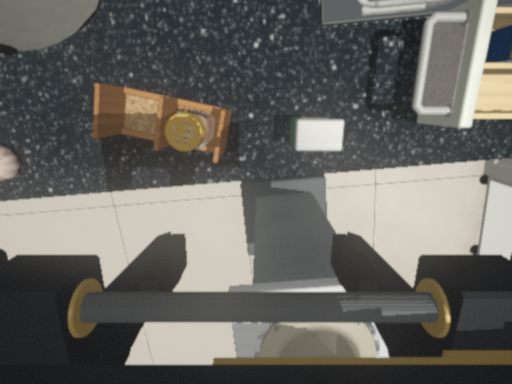

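View pics/s7.png

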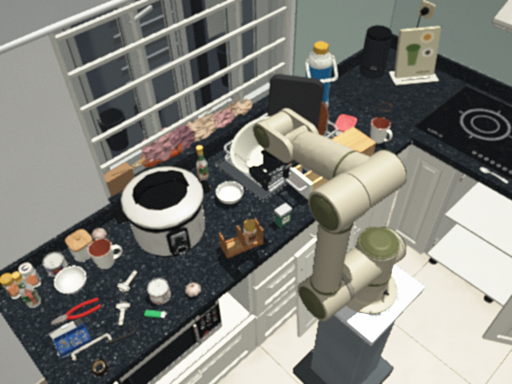

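The tin stands on the bare worktop with its lid at (319,134). The rack is at (160,115) with its free cork bay at (142,110). I'll measure the rack walls, cork and lid.

Run:
```python
from h import *
def rect(k,l,i,z):
    vu=np.argwhere(l==i);return cv2.minAreaRect((ray(k,vu[:,::-1],z)[:,:2]*1000).astype(np.float32))
p,d,k=load('w7'); P=cloud(d,k); hsv=cv2.cvtColor(p,cv2.COLOR_RGB2HSV)
box=(P[:,:,1]>.08)&(P[:,:,1]<.36)&(P[:,:,0]>.33)&(P[:,:,0]<.6)
for nm,z,t,extra in (('walls',.088,.006,box&(hsv[:,:,0]<18)),('lid',.084,.006,(hsv[:,:,1]<50)&(abs(P[:,:,1])<.08)&(P[:,:,0]>.36)),('cork',.014,.006,box),('rails',.021,.004,box),('jarcap',.112,.01,box)):
    m=(abs(P[:,:,2]-z)<t)&extra; m[240:]=0
    n,l,st,c=cv2.connectedComponentsWithStats(m.astype(np.uint8))
    for i in range(1,n):
        if st[i,4]>40: print(nm,st[i],P[l==i].mean(0).round(4),rect(k,l,i,z))
a=p[70:170,80:240];cv2.imwrite('pics/w7c.png',cv2.resize(a[:,:,::-1],None,fx=5,fy=5,interpolation=cv2.INTER_CUBIC))
```

```text
walls [ 93  84   9  55 347] [0.4846 0.2712 0.086 ] ((483.5732421875, 270.21307373046875), (8.061424255371094, 65.13172149658203), 73.31935119628906)
walls [153  97  11  54 304] [0.4629 0.1987 0.0862] ((462.0405578613281, 198.0606689453125), (7.393430233001709, 64.98477172851562), 73.33572387695312)
walls [213 111  13  52 261] [0.441  0.1264 0.0866] ((440.316162109375, 126.440673828125), (6.2032551765441895, 64.6889419555664), 73.11402130126953)
lid [ 295  119   49   33 1505] [0.4309 0.0008 0.0828] ((431.26898193359375, 1.0017452239990234), (59.581417083740234, 39.637699127197266), 84.96507263183594)
cork [ 121   88   45   53 1468] [0.4767 0.2479 0.014 ] ((475.0989685058594, 244.34320068359375), (58.38398742675781, 67.55033111572266), 71.93807220458984)
cork [176  99  51  54 518] [0.4616 0.1561 0.0144] ((450.96820068359375, 164.63958740234375), (71.15946197509766, 66.81285095214844), 73.28845977783203)
rails [120  87  50  54 512] [0.4794 0.2492 0.0199] ((474.11566162109375, 239.755859375), (66.12664794921875, 65.63272094726562), 73.22891235351562)
rails [175  99  51  15 277] [0.4799 0.1602 0.0198] ((479.976318359375, 157.20103454589844), (72.05498504638672, 19.130388259887695), 84.98579406738281)
rails [199 146  16   7  68] [0.4181 0.1549 0.0196] ((418.96575927734375, 155.8685760498047), (21.896150588989258, 7.947328567504883), 73.5458984375)
jarcap [  0   0  55  38 733] [0.5822 0.3075 0.1117] ((581.9970092773438, 307.41375732421875), (13.90913200378418, 72.67900085449219), 24.632057189941406)
jarcap [ 165  113   39   39 1152] [0.4516 0.1627 0.111 ] ((451.5723571777344, 162.17263793945312), (42.40497970581055, 43.96231460571289), 37.52267837524414)
```

View pics/w7c.png

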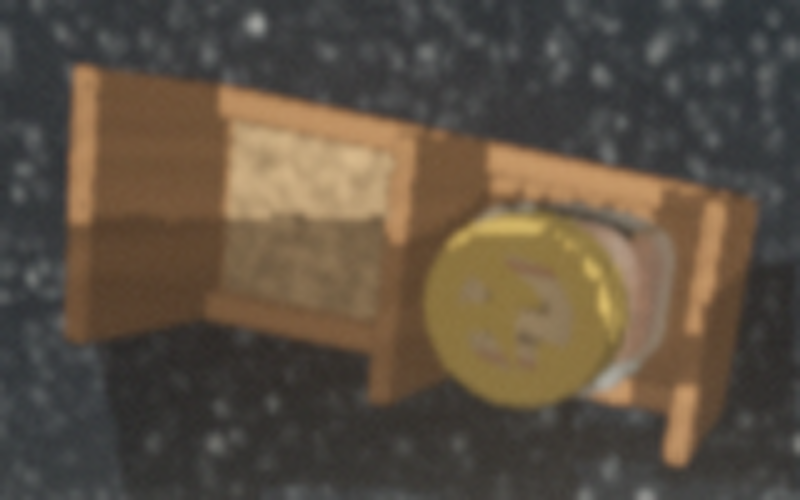

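Run:
```python
from h import *
ua=np.arctan2(.9962,.0867); ra=np.arctan2(.9576,.288)
T=[.431,.0005]; B=[.473,.2343]
best=None
for s in (-1,1):
    y1=ua+s*np.pi/2; y2=ra+s*np.pi/2
    a=env.ik([*T,.15],R(y1));b=env.ik([*B,.2],R(y2));print(s,np.round(a,2),np.round(b,2))
    sc=max(abs(a[5]),abs(b[5]))
    if best is None or sc<best[0]: best=(sc,y1,y2)
_,y1,y2=best
env.set_gripper(.072)
env.move_ptp([*T,.12],R(y1))
print(env.servo_line([*T,.058-OFF],v=.12,guard=8)); s=env.state();print(s['tool_pos'],s['ft_force'])
env.set_gripper(0);s=env.state();print(s['grip_width'],s['ft_force'],s['clock'])
np.save('y2.npy',y2)
```

```text
-1 [-0.27  0.18  1.87 -0.    1.09 -0.19] [ 0.24  0.34  1.52 -0.    1.28  0.53]Traceback (most recent call last):
  File "<stdin>", line 7, in <module>
    return _wrapfunc(a, 'round', decimals=decimals, out=out)
    return _wrapit(obj, method, *args, **kwds)
    result = getattr(arr, method)(*args, **kwds)
TypeError: unsupported operand type(s) for *: 'NoneType' and 'float'
```

Run:
```python
from h import *
ua=np.arctan2(.9962,.0867); ra=np.arctan2(.9576,.288)
T=[.431,.0005]; B=[.473,.2343]
y1=ua-np.pi/2; y2=ra-np.pi/2
env.set_gripper(.072)
env.move_ptp([*T,.12],R(y1))
print(env.servo_line([*T,.058-OFF],v=.12,guard=8)); s=env.state();print(s['tool_pos'],s['ft_force'])
env.set_gripper(0);s=env.state();print(s['grip_width'],s['ft_force'],s['clock'])
assert .03<s['grip_width']<.05
zg=s['tool_pos'][2]
env.servo_line([*T,zg+.14],v=.2)
env.move_ptp([*B,zg+.135],R(y2))
s=env.state();print(s['tool_pos'],s['grip_width'],s['clock']); np.save('zg.npy',zg)
snap('wrist','w8');snap('scene','s8')
a=env.camera('scene')[0][180:280,200:300]
cv2.imwrite('pics/s8c.png',cv2.resize(a[:,:,::-1],None,fx=6,fy=6,interpolation=cv2.INTER_CUBIC))
```

```text
False
[4.31405591e-01 4.14461294e-04 3.10261832e-02] [-0.75907434 -0.83429999  0.57790837]
0.039833777552777894 [ 0.34452933 -0.02270571  1.72732118] 30.125
[0.47290581 0.23342631 0.1650448 ] 0.03992954818552321 31.9167
```

View pics/w8.png

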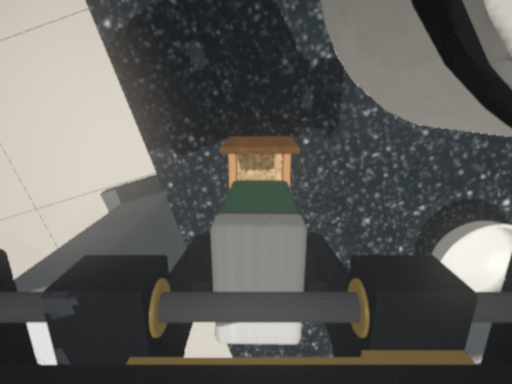

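View pics/s8c.png

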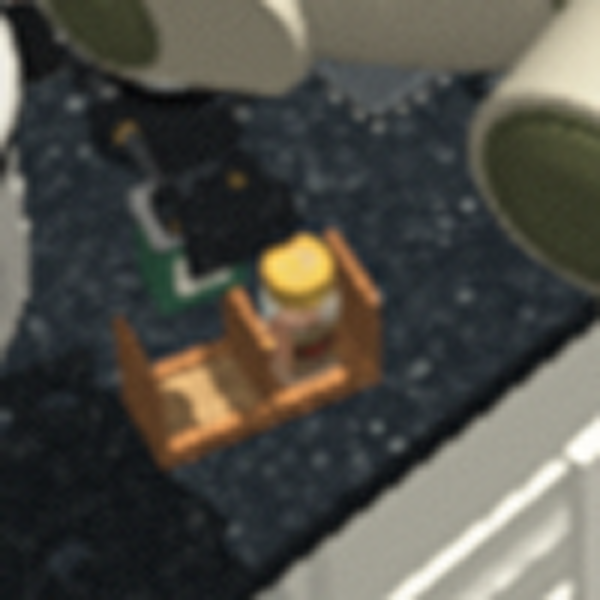

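The wrist view shows the tin square to the bay, with the tin axis and cork both at column ~259. I'll check the wall-to-tin offset from this view before lowering.

Run:
```python
from h import *
p,d,k=load('w8'); P=cloud(d,k)
ry=np.array([.288,.9576]); rx=np.array([ry[1],-ry[0]]); c=np.array(env.state()['tool_pos'])[:2]
def rep(nm,m):
    Q=P[m][:,:2]-c; a=Q@rx;b=Q@ry; print(nm,m.sum(),'x',np.percentile(a,[2,50,98]).round(4),'y',np.percentile(b,[2,50,98]).round(4),P[m][:,2].mean().round(3))
hsv=cv2.cvtColor(p,cv2.COLOR_RGB2HSV); w=np.zeros(d.shape,bool); w[120:215,200:320]=1
rep('wall',w&(abs(P[:,:,2]-.087)<.005))
rep('cork',w&(abs(P[:,:,2]-.013)<.005)&(hsv[:,:,1]>40))
rep('rail',w&(abs(P[:,:,2]-.021)<.003)&(hsv[:,:,1]>40))
w[:]=0;w[205:345,200:315]=1
rep('lid',w&(abs(P[:,:,2]-.219)<.006))
m=w&(hsv[:,:,1]<40)&(P[:,:,2]>.15);print(np.median(P[m],0))
```

```text
wall 584 x [-0.0323 -0.0002  0.0304] y [0.0384 0.041  0.0436] 0.086
cork 1313 x [-0.026  -0.0009  0.0239] y [-0.0026  0.0127  0.0433] 0.013
rail 482 x [-0.0335 -0.0025  0.0315] y [-0.0067  0.0142  0.0434] 0.02
lid 8666 x [-0.022  -0.0015  0.0184] y [-0.0276  0.0105  0.0294] 0.217
[0.47592239 0.25187213 0.217472  ]
```

Run:
```python
from h import *
B=[.4743,.2362]; zg=float(np.load('zg.npy')); 
env.servo_line([*B,zg+.10],v=.1); s=env.state();print(s['tool_pos'])
print(env.servo_line([*B,zg+.018],v=.08,guard=8)); s=env.state();print(s['tool_pos'][2]-zg,s['ft_force'])
print(env.servo_line([*B,zg+.011],v=.03,guard=5)); s=env.state();print(s['tool_pos'],s['tool_pos'][2]-zg,s['ft_force'],s['clock'])
```

```text
[0.47449866 0.23602166 0.13093551]
False
0.01849725612100151 [ 0.14391314  0.43213109 -1.99305865]
True
[0.47563374 0.23633914 0.04426007] 0.01359717053057869 [2.84182312 0.07522967 1.44836212] 33.9917
```

Contact came 13.6 mm above the worktop level, which is the cork top (14 mm). Releasing and looking.

Run:
```python
from h import *
ra=np.arctan2(.9576,.288)
env.set_gripper(.062); s=env.state(); p=np.array(s['tool_pos'])
env.servo_line(p+[0,0,.13],v=.2)
u=np.array([.0867,.9962,0]); yaw=np.arctan2(-u[1],-u[0])
env.move_ptp([.40,.06,.30],R(yaw))
snap('wrist','w9');print(env.state()['clock'])
p,d,k=load('w9');P=cloud(d,k);hsv=cv2.cvtColor(p,cv2.COLOR_RGB2HSV)
ry=np.array([.288,.9576]); rx=np.array([ry[1],-ry[0]])
m=(abs(P[:,:,2]-.098)<.006)&(hsv[:,:,1]<45)&(P[:,:,1]>.18)&(P[:,:,1]<.3)&(P[:,:,0]>.4)&(P[:,:,0]<.54)
n,l,st,c=cv2.connectedComponentsWithStats(m.astype(np.uint8));i=1+st[1:,4].argmax();vu=np.argwhere(l==i)
print(st[i],P[l==i].mean(0),P[l==i][:,2].std(),cv2.minAreaRect((ray(k,vu[:,::-1],.098)[:,:2]*1000).astype(np.float32)))
# wall tops
m=(abs(P[:,:,2]-.087)<.006)&(hsv[:,:,0]<18)&(hsv[:,:,1]>60)&(P[:,:,1]>.08)&(P[:,:,1]<.34)&(P[:,:,0]>.36)
n,l,st,c=cv2.connectedComponentsWithStats(m.astype(np.uint8))
for i in range(1,n):
    if st[i,4]>60: print(st[i],P[l==i].mean(0).round(4))
```

```text
36.2833
[  84   97   52   43 1705] [0.47481154 0.23419506 0.09652949] 0.0010097281333713716 ((474.30950927734375, 233.31793212890625), (60.284603118896484, 39.74520492553711), 73.56146240234375)
[ 78  85   9  55 304] [0.4845 0.2716 0.0861]
[139  99  11  54 320] [0.4627 0.1985 0.0858]
[198 112  13  52 275] [0.4414 0.1261 0.0862]
[180 116  13  28  72] [0.4561 0.1439 0.0841]
```

View pics/w9.png

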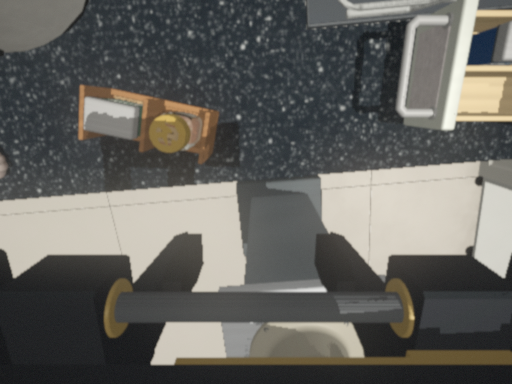

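The tin is seated: lid z 0.0965 (the depth reads about 1 mm low throughout), within 2 mm of the bay centre, yaw 73.6° against the rack's 73.2°. Next I'll locate the bar and shut the drawer.

Run:
```python
from h import *
u=np.array([.0867,.9962,0]); yaw=np.arctan2(-u[1],-u[0])
p,d,k=load('w9');P=cloud(d,k)
row=P[60:100]; m=(abs(row[:,:,2]-.09)<.008)&(row[:,:,1]<-.09)&(row[:,:,1]>-.14); print(np.median(row[m],0),m.sum())
h=np.array([.5005,-.1210,0])
env.set_gripper(.032)
env.move_ptp(h+[0,0,.12],R(yaw))
print(env.servo_line(h+[0,0,.080-OFF],v=.12,guard=12)); s=env.state();print(s['tool_pos'],s['ft_force'])
env.set_gripper(.0);s=env.state();print(s['grip_width'],s['ft_force'],s['clock'])
```

```text
[ 0.48911733 -0.11744389  0.09103714] 366
False
[ 0.50100467 -0.12099944  0.05336953] [-0.09073738  0.05665028 -0.04983512]
0.008391827712496518 [-0.80275468  1.12299427  5.37432117] 39.1583
```

Run:
```python
from h import *
u=np.array([.0867,.9962,0])
p=np.array(env.state()['tool_pos'])
print(env.servo_line(p-u*.145,v=.10,guard=25)); 
q=np.array(env.state()['tool_pos'])
print(env.servo_line(p-u*.172,v=.03,guard=12)); s=env.state();print(s['tool_pos'],(p-np.array(s['tool_pos']))@u,s['ft_force'],s['grip_width'],s['clock'])
```

```text
False
True
[ 0.48692759 -0.27913173  0.05299309] 0.15865148272014362 [0.8810336  1.82047624 3.9303786 ] 0.00840554235925963 41.3333
```

Run:
```python
from h import *
u=np.array([.0867,.9962,0]); yaw=np.arctan2(-u[1],-u[0])
env.set_gripper(.030); p=np.array(env.state()['tool_pos']); env.servo_line(p+[0,0,.12],v=.2)
env.move_ptp([.38,-.30,.36],R(-np.pi/2))
snap('wrist','w10');print(env.state()['clock'])
p,d,k=load('w10');P=cloud(d,k);hsv=cv2.cvtColor(p,cv2.COLOR_RGB2HSV)
for nm,z,e in (('top',.122,hsv[:,:,1]>50),('front',.110,hsv[:,:,1]<50)):
    m=(abs(P[:,:,2]-z)<.006)&e&(P[:,:,1]<-.2)&(P[:,:,1]>(-.6 if nm=='top' else -.45)); m[240:]=0
    n,l,st,c=cv2.connectedComponentsWithStats(m.astype(np.uint8));i=1+st[1:,4].argmax();vu=np.argwhere(l==i)
    r=cv2.minAreaRect((ray(k,vu[:,::-1],z)[:,:2]*1000).astype(np.float32)); b=cv2.boxPoints(r)
    print(nm,r,'along u',np.sort(b@u[:2]).round(1))
p0,d0,k0=load('w1');P0=cloud(d0,k0)
for v in (60,80,100):
  for PP in (P0,P):
    mm=(abs(PP[v,:,2]-.11)<.004)&(PP[v,:,1]<-.29)&(PP[v,:,1]>-.36); print(v,(PP[v,mm][:,:2]@u[:2]).round(4)[[0,-1]])
```

```text
43.5083
top ((472.3151550292969, -443.3345031738281), (211.11398315429688, 139.0108642578125), 85.00751495361328) along u [-506.3 -506.2 -295.2 -295.1]
front ((482.2414855957031, -328.51971435546875), (15.953505516052246, 136.54212951660156), 84.97142791748047) along u [-293.5 -293.4 -277.5 -277.4]
60 [-0.2735 -0.2875]
60 [-0.2786 -0.2926]
80 [-0.2732 -0.2876]
80 [-0.2786 -0.2927]
100 [-0.2731 -0.2877]
100 [-0.2784 -0.2931]
```

View pics/w10.png

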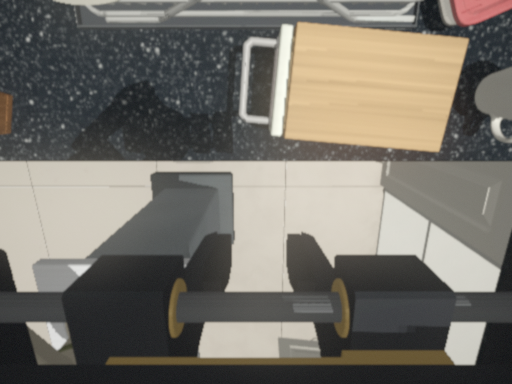

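The drawer front face is 229 mm from the unit's back edge, against 230 nominal when shut, and the push ended on a hard stop. One last scene look at the rack, then I'll hand in.

Run:
```python
from h import *
p,d,k=snap('scene','s11'); 
cv2.imwrite('pics/s11c.png',cv2.resize(p[120:280,200:400][:,:,::-1],None,fx=4,fy=3.75,interpolation=cv2.INTER_CUBIC))
```

```text
(no output)
```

View pics/s11c.png

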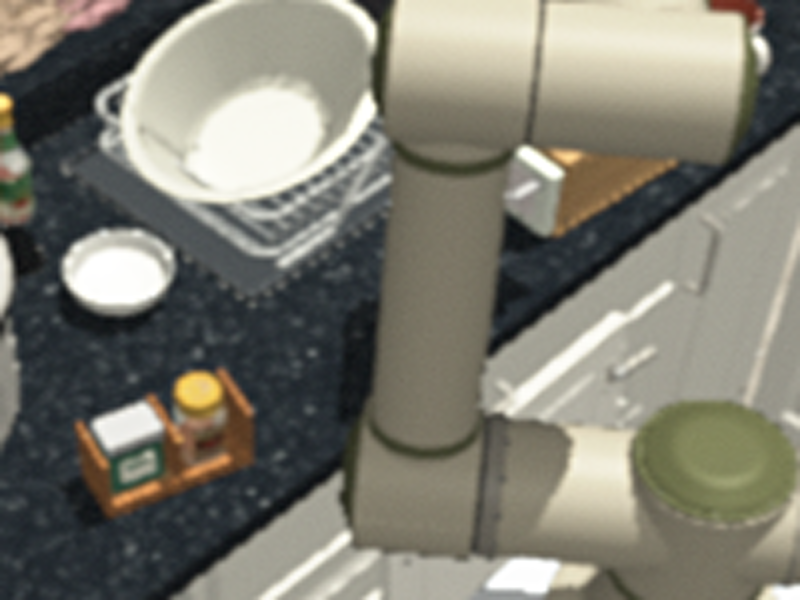

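The crop shows the green tin upright in the left bay (crop (130,450)), the jar and bowl where they were, and the drawer front flush.

```bash
python3 -c "
from bench import env
env.close_job(); print(env.state()['clock'])"
```

```text
the job is handed in; nothing more can be done
the job is handed in; nothing more can be done
```

I did every step and handed the job in at about 44 s of robot time. The close call reports no verdict, so the result below rests on my own checks.

**What I did:** I pulled the drawer about 153 mm open by its handle and lifted the green tin out by its end faces. I stood it on the bare worktop and let go, gripped it again across its broad faces, and set it on the cork. Then I pushed the drawer shut by the handle.

**Last checks:**
- **Green tin:** It stands within about 2 mm of the centre of the free bay and 0.3° off the rack's direction. Its lid is at z = 0.0965 m against 0.098 m expected, and the depth camera read about 1 mm low elsewhere too.
- **Drawer:** The push ended against a firm stop. The front face is 229 mm from the unit's back edge, against 230 mm when shut.
- **Jar and bowl:** The last picture shows both where they started. I did not re-measure them, nor check the garlic and tomato tin.
- **Blue tin:** It was standing in its lane when I last saw it with the drawer open. I could not see it once the drawer was shut.

**What failed or disagreed:** My first two grasps closed on top of the handle bar and missed it, and the first pull moved nothing. The wrist camera showed the fingertips about 27 mm shorter than the tool description says. After I corrected for that, every grasp held. The 10 mm handle read about 8.5 mm between the fingers.

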